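Return the measured fossil bones to their foam-lined drawer tray

TASK

Put the four sound bones back into the foam-lined drawer tray: the large, middle and small winged vertebrae each in the cavity cut to its size, and the whole limb bone, knobbed at both ends, in the long narrow one, each set down gently, never dropped, and lying flat on the floor of its cavity. Leave the bare vertebra body without wings and the limb bone with one end broken off where they lie; they are still to be repaired.

Things in the scene. Friction and masses are not known exactly. Their poses are not given: they have to be found in the camera images.
- vertebra_large: the largest winged vertebra, brown fossil lying flat: an upright drum with a low wing to +y and to -y and a low spine to +x. Outline 56 (x) by 70 mm (y); origin at its centre, on the underside, z up. Drum 28 mm across, 31 mm tall, its axis at x = -14 mm, y = 0; wings and spine are at most 14 mm tall: above them the drum can be gripped from any side.
- vertebra_middle: the middle-sized winged vertebra, brown fossil lying flat: an upright drum with a low wing to +y and to -y and a low spine to +x. Outline 44 (x) by 54 mm (y); origin at its centre, on the underside, z up. Drum 24 mm across, 28 mm tall, its axis at x = -10 mm, y = 0; wings and spine are at most 13 mm tall: above them the drum can be gripped from any side.
- vertebra_small: the smallest winged vertebra, brown fossil lying flat: an upright drum with a low wing to +y and to -y and a low spine to +x. Outline 34 (x) by 40 mm (y); origin at its centre, on the underside, z up. Drum 18 mm across, 26 mm tall, its axis at x = -8 mm, y = 0; wings and spine are at most 12 mm tall: above them the drum can be gripped from any side.
- limb_whole: the whole limb bone, a brown fossil lying along its y axis: 78 mm long, a round shaft 18 mm in diameter whose axis is 14 mm above the underside, and a knobbed end 30 mm wide (x), 15 mm long and 25 mm tall at both ends. Origin: mid length, on the underside; z up. Grip across the shaft (along x) at mid length.
- bare_spool: look-alike to be left alone: a bare vertebra body, a plain brown drum without wings or spine, 24 mm in diameter and 28 mm tall, standing upright. Origin: centre of its underside.
- limb_broken: look-alike to be left alone: a broken limb bone, 66 mm long along its y axis, with a knobbed end 30 mm wide only at +y; at -y the 18 mm shaft ends in a splintered stump. Height 25 mm. Origin: mid length, on the underside.
- foam_large: fixed white foam block with the largest cavity, for the largest vertebra: 72 (x) by 86 mm (y), 8 mm deep, centred, dark grey floor. Four blocks, 88 (x) by 106 (y) by 14 mm high, turned alike, fill a fixed wooden tray 2 by 2 in any order; tray rim 22 mm above the table. Origin: centre of the block's underside, 5 mm above the table; cavity floor at z = 6 mm, foam top at 14 mm.
- foam_middle: fixed white foam block with the middle-sized, squarish cavity, for the middle-sized vertebra: 60 (x) by 70 mm (y), 8 mm deep, centred, dark grey floor. Four blocks, 88 (x) by 106 (y) by 14 mm high, turned alike, fill a fixed wooden tray 2 by 2 in any order; tray rim 22 mm above the table. Origin: centre of the block's underside, 5 mm above the table; cavity floor at z = 6 mm, foam top at 14 mm.
- foam_small: fixed white foam block with the smallest, squarish cavity, for the smallest vertebra: 50 (x) by 56 mm (y), 8 mm deep, centred, dark grey floor. Four blocks, 88 (x) by 106 (y) by 14 mm high, turned alike, fill a fixed wooden tray 2 by 2 in any order; tray rim 22 mm above the table. Origin: centre of the block's underside, 5 mm above the table; cavity floor at z = 6 mm, foam top at 14 mm.
- foam_long: fixed white foam block with the long narrow cavity, for the whole limb bone: 46 (x) by 94 mm (y), 8 mm deep, centred, dark grey floor. Four blocks, 88 (x) by 106 (y) by 14 mm high, turned alike, fill a fixed wooden tray 2 by 2 in any order; tray rim 22 mm above the table. Origin: centre of the block's underside, 5 mm above the table; cavity floor at z = 6 mm, foam top at 14 mm.
Things that resemble listed ones, but are neither listed nor needed, are in the scene too. Leave any black, orange or pink look-alike of the vertebra_middle alone.

How it is judged:
At the end, for the whole second after the job is handed in: Each of the four bones lies in its own cavity, released and at rest: its origin within 12 mm of the cavity's centre in plan, its underside within 4 mm of the cavity floor, tilted by less than 0.1 rad; the bare vertebra body and the broken limb bone are within 20 mm of where they lay (horizontal distance between vertebra_large and foam_large below 0.012 m and z of vertebra_large in the frame of foam_large below 0.01 m and angle between each of vertebra_large, vertebra_middle, vertebra_small, limb_whole's own z axis and vertical below 0.1 rad and linear speed of each of vertebra_large, vertebra_middle, vertebra_small, limb_whole below 0.02 m/s and angular speed of each of vertebra_large, vertebra_middle, vertebra_small, limb_whole below 0.2 rad/s and horizontal distance between vertebra_middle and foam_middle below 0.012 m and z of vertebra_middle in the frame of foam_middle below 0.01 m and horizontal distance between vertebra_small and foam_small below 0.012 m and z of vertebra_small in the frame of foam_small below 0.01 m and horizontal distance between limb_whole and foam_long below 0.012 m and z of limb_whole in the frame of foam_long below 0.01 m and distance of each of bare_spool, limb_broken from where it was at the start of the episode below 0.02 m); the robot touches nothing.
It fails at once if the bare vertebra body is shifted by more than 20 mm (distance of bare_spool from where it was at the start of the episode above 0.02 m).
It fails at once if the broken limb bone is shifted by more than 20 mm (distance of limb_broken from where it was at the start of the episode above 0.02 m).
It fails at once if a bone is dropped: one of the four moves faster than 0.7 m/s within 40 mm of the table (a fall of about 25 mm or more) ((height (world z) of vertebra_large below 0.04 m and linear speed of vertebra_large above 0.7 m/s) or (height (world z) of vertebra_middle below 0.04 m and linear speed of vertebra_middle above 0.7 m/s) or (height (world z) of vertebra_small below 0.04 m and linear speed of vertebra_small above 0.7 m/s) or (height (world z) of limb_whole below 0.04 m and linear speed of limb_whole above 0.7 m/s)).
It also fails if it takes over 106 s, if anything falls off the work surface, if the arm or the gripper's body presses on something with over 40 N, if the wrist force passes 120 N, or if a joint passes its speed limit or range.

ROBOT

A 7-joint arm with a two-finger parallel gripper is mounted at the origin on the work surface. World frame = base frame: x ahead of the robot, y to its left, z up, the work surface at z = 0. Lengths are in m, angles in rad, forces in N, time in s.
With the tool pointing down it reaches from about 0.35 to 0.9 m from the base axis. Payload 8.1 kg.
Tool frame: the origin (TCP) lies midway between the tips of the shut fingers; the grasp point (between the pads) lies behind it (env.grip_point_offset is the z of the grasp point in the tool frame, in m); z points along the fingers, y is the line along which they close (so a half turn about z gives the same grasp; the last joint's range is limited). The gripper opens to 85 mm and grips with 20 to 120 N. Pads are 22 mm wide; open, the fingers measure 114 mm over their backs; the gripper's body (76 mm by 85 mm) begins 54 mm behind the grasp point. The pads swing forward as they close: fully open they stand 13 mm farther back than shut.
Start: joints at [1.204, 0.434, 0.025, 1.573, -0.012, 1.134, -0.075], TCP at [0.163, -0.603, 0.231] pointing down, gripper open.
Joint ranges: [-2.62, 2.62], [-0.44, 2.09], [-1.27, 1.32], [0.08, 2.57], [-1.32, 4.46], [0.12, 2], [-2.74, 2.74]. Speed limits (rad/s): [2.22, 2.22, 3.01, 3.01, 3.14, 3.14, 3.14].

INTERFACE

Orientations are given as a rotation vector (axis times angle).
In Python, from plant import env gives the robot as it stands. The module is installed in compiled form; this text tells all that it offers.
- The arm moves only by the tool send_rows, never from a script. Its argument "commands" is a list of rows, each a list of 4 numbers: the shift along the tool's x, y, z in cm, then the turn about the tool's z in degrees. A call has 1 to 10 rows; each row is the pose to reach, as a shift and turn from the pose commanded when the call began, along the tool's axes at that moment; what a row does not reach only later rows make up. A row lasts 1/8 s, in which the tool goes at most 62.5 mm and 10.7 degrees, less where a joint would pass 70% of its speed; a pose out of reach is approached as far as the arm can. A call with a gripper value outside its range is refused whole. "jaw" is the opening, from -1 (shut) to 1 (fully open), so that 0 is half open, set as the call begins (left out, the last holds). The fingers move at their own pace and stop on an object; "newtons" is the grip in N (left out, the last holds). Time passes only in rows, so rows that repeat a pose let the fingers close. It gives the time, the measured TCP pose, the force, the opening and the grip force at its end, in the units of the state.
- env.read_state(): the state, without advancing time (a new reading comes with each control period).
- env.camera(name): name is "scene" or "top" or "wrist"; returns the picture (480x640x3 uint8, red, green, blue); there is no depth.
- env.get_calibration(name): a dict with "fx", "fy", "cx", "cy" (pixels), "world_from_camera" (4x4, takes a point from camera to world coordinates); the wrist camera has in their place "mount" (4x4, takes a point from camera to tool coordinates, whose origin is the TCP and whose axes are the flange's). Camera axes: x right, y up, looking along -z (the intrinsics and any distortion apply to the point x, -y, -z); pixel columns grow to the right and rows downward; lengths in m; the calibration is good to about 2 mm. A picture is of the moment at which its call begins: read the wrist's pose just before it. get_calibration takes no time and is no camera call.
- env.sign_off(): hands the job in; it is judged then, once.
Trained networks look in the newest picture that a camera, given by its name, has taken for a name from the list of things; names that differ only in an ending like _2 or _b are one class to them, and where a whole thing is asked for, a point or a joint stands for the part that bears it (a point fixed in the world has none). Each returns a list of dicts, best first, with "conf" (0 to 1); they miss things now and then, are a little off and sometimes report something else, mostly with a low value. They report only what shows in the picture. A call takes as long as a camera call. They do not tell look-alikes from the thing itself.
- env.find_in(camera, name): "rect" ([centre column, centre row, width, height] in pixels, round what is visible of it).
The state is a dict: "t": time; "q": joint angles; "joint_velocities": joint speeds; "joint_torque": joint torques, N m; "position": TCP position; "ee_rot": TCP orientation; "wrist_force": force on the tool from outside, world axes, zero at the start; "torque": the same for the moment, N m; "finger_gap": finger opening in m; "grasp_force": force on a finger pad.
Only numpy, scipy, OpenCV 4.12 (cv2) and the standard library are available. Lean on these libraries where they do the work, as an engineer would, in place of code of your own. Each camera call takes 0.05 s, during which the arm holds its last target. There are 200 camera calls.

## Working session

There is one attempt and no reset: what is moved stays moved. The work goes in short steps, Python scripts to look and compute and a tool call to move; the robot and the scene stay as the last step left them, time stands still between calls to the robot, and variables do not carry over. Pictures are saved under pics/ and viewed, at most 14 in all, crops included, and the job is handed in when it is done.

Besides the shell and the picture viewer there is one more tool, called after ">>>" as name([rows], argument=value, ...), one row to a line, values as JSON. send_rows: Moves the arm, as the interface text tells. Its arguments: {"type":"object","properties":{"commands":{"type":"array"},"jaw":{"type":"number"},"newtons":{"type":"number"}},"required":["commands"]}

```bash
mkdir -p pics; python3 - <<'E'
from plant import env
import cv2,json
s=env.read_state();print({k:s[k] for k in("t","position","ee_rot","finger_gap")},env.grip_point_offset)
for c in("top","scene"):
    im=env.camera(c);cv2.imwrite(f"pics/{c}0.png",im[:,:,::-1])
    k=env.get_calibration(c);print(c,k)
print(env.get_calibration("wrist"))
for n in "vertebra_large vertebra_middle vertebra_small limb_whole bare_spool limb_broken foam_large foam_middle foam_small foam_long".split():
    print(n,[(round(d["conf"],2),[round(x) for x in d["rect"]]) for d in env.find_in("top",n)][:5])
E
```

```text
{'t': 0.0, 'position': array([ 0.16279204, -0.60289852,  0.23050218]), 'ee_rot': array([-3.11274563e+00, -4.12914241e-01,  5.48877192e-04]), 'finger_gap': 0.08559320700694216} -0.0187
top {'fx': 518.4069921636059, 'fy': 518.4069921636059, 'cx': 321.87389545202984, 'cy': 237.41575598903427, 'world_from_camera': array([[ 0.01192817,  0.98396329, -0.17797178,  0.34463757],
       [-0.99992454,  0.01121445, -0.00501576, -0.11531145],
       [-0.00293947,  0.17801818,  0.98402281,  1.05109243],
       [ 0.        ,  0.        ,  0.        ,  1.        ]])}
scene {'fx': 537.1701027479373, 'fy': 537.1701027479373, 'cx': 321.0268690720387, 'cy': 235.87263934754102, 'world_from_camera': array([[ 0.49177395, -0.69035491,  0.53063026,  1.05002062],
       [ 0.8707161 ,  0.39231162, -0.29655534, -0.40645359],
       [-0.00344398,  0.60786651,  0.79403177,  0.87246939],
       [ 0.        ,  0.        ,  0.        ,  1.        ]])}
{'fx': 411.97477686491084, 'fy': 411.97477686491084, 'cx': 312.9418719352392, 'cy': 235.55093356824986, 'mount': array([[-2.68960193e-04,  9.50658126e-01,  3.10240320e-01,
         7.97435000e-02],
       [ 9.99999576e-01, -1.75288107e-05,  9.20653980e-04,
         8.06725408e-05],
       [ 8.80665331e-04,  3.10240436e-01, -9.50657718e-01,
        -1.42476817e-01],
       [ 0.00000000e+00,  0.00000000e+00,  0.00000000e+00,
         1.00000000e+00]])}
vertebra_large [(0.77, [381, 211, 28, 25])]
vertebra_middle [(0.85, [407, 256, 20, 18]), (0.74, [477, 188, 23, 26]), (0.7, [504, 311, 23, 18]), (0.69, [170, 267, 58, 50]), (0.55, [450, 223, 21, 25])]
vertebra_small [(0.68, [312, 270, 17, 10])]
limb_whole [(0.79, [314, 204, 32, 40])]
bare_spool [(0.52, [389, 285, 8, 9])]
limb_broken [(0.55, [445, 298, 43, 10]), (0.26, [218, 216, 57, 50])]
foam_large [(0.88, [170, 268, 57, 51])]
foam_middle [(0.76, [166, 228, 58, 54])]
foam_small [(0.6, [217, 217, 60, 55])]
foam_long [(0.69, [224, 259, 52, 51])]
```

```bash
python3 - <<'E'
import cv2
im=cv2.imread("pics/top0.png")[160:340,130:530]
cv2.imwrite("pics/top0c.png",cv2.resize(im,None,fx=2,fy=2,interpolation=cv2.INTER_CUBIC))
E
```

```text
(no output)
```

View pics/top0c.png

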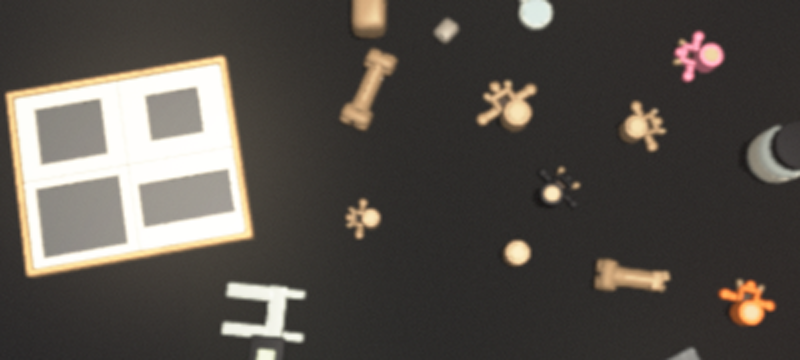

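View pics/scene0.png

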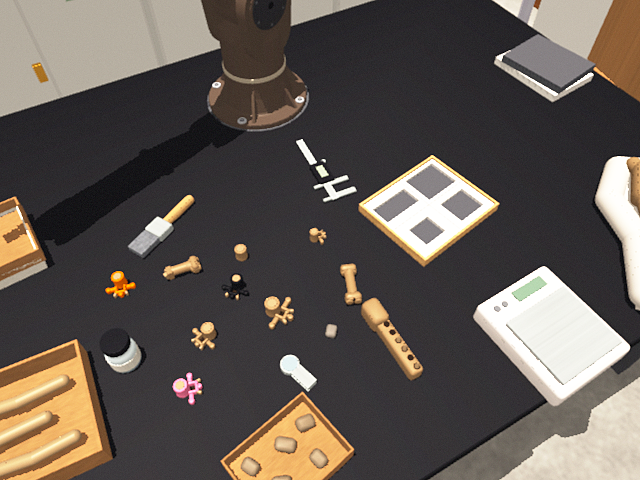

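Large vertebra: drum at (388,216). Middle: brown drum at (448,223); its look-alikes are black (405,256), pink (485,187) and orange (504,316). Small: (315,268). Limbs: candidate whole bone at (314,204), other candidate at (446,298). Bare spool: (388,286). Cavities: large (172,268), middle (166,226), small (217,217), long (223,259). I'll check the limbs and the middle vertebra with the wrist camera.

```bash
cat > h.py <<'E'
from plant import env
import numpy as np, cv2
from scipy.spatial.transform import Rotation as R
def pose():
    s=env.read_state();T=np.eye(4);T[:3,:3]=R.from_rotvec(s["ee_rot"]).as_matrix();T[:3,3]=s["position"];return T
def p2w(cam,u,v,z,T=None):
    k=env.get_calibration(cam)
    W=k["world_from_camera"] if cam!="wrist" else (pose() if T is None else T)@k["mount"]
    d=W[:3,:3]@np.array([(u-k["cx"])/k["fx"],-(v-k["cy"])/k["fy"],-1]);o=W[:3,3]
    return (o+d*(z-o[2])/d[2])
def w2p(p,T):
    k=env.get_calibration("wrist");c=np.linalg.inv(T@k["mount"])@np.r_[p,1]
    return k["cx"]+k["fx"]*c[0]/-c[2],k["cy"]+k["fy"]*c[1]/c[2]
def go(x,y,z,yaw=None):
    """tool shift (cm) and turn (deg) to TCP x,y,z; yaw = world direction (deg) of the finger axis (tool y), mod 180"""
    T=pose();d=T[:3,:3].T@(np.array([x,y,z])-T[:3,3])*100
    cur=np.degrees(np.arctan2(T[1,1],T[0,1]));t=0
    if yaw is not None: t=-((yaw-cur+90)%180-90)   # tool z points down
    print("shift cm",d.round(2),"turn",round(t,1),"cur tool-y dir",round(cur,1),"tilt",T[:3,2].round(3),"q7",env.read_state()["q"][6].round(2))
def snap(name,n=None):
    T=pose();im=env.camera("wrist");cv2.imwrite(f"pics/{name}.png",im[:,:,::-1]);np.save(f"pics/{name}.npy",T);return im,T
E
python3 - <<'E'
from h import *
for n,u,v,z in [("large",388,216,.031),("middle",448,223,.028),("small",315,268,.026),("whole",314,204,.02),("broken",446,298,.02),("spool",388,286,.028),("fL",172,268,.011),("fM",166,226,.011),("fS",217,217,.011),("fLong",223,259,.011)]:
    print(n,p2w("top",u,v,z).round(3))
# tray outer corners crop coords
for c in [(8,93),(225,57),(251,239),(28,275)]: print(p2w("top",c[0]/2+130,c[1]/2+160,.022).round(3))
go(.40,-.27,.25)
E
```

```text
large [ 0.574 -0.243  0.031]
middle [ 0.562 -0.364  0.028]
small [ 0.468 -0.097  0.026]
whole [ 0.6   -0.093  0.02 ]
broken [ 0.412 -0.357  0.02 ]
spool [ 0.434 -0.242  0.028]
fL [0.467 0.192 0.011]
fM [0.553 0.21  0.011]
fS [0.573 0.106 0.011]
fLong [0.486 0.09  0.011]
[0.591 0.274 0.022]
[0.631 0.054 0.022]
[0.444 0.021 0.022]
[0.406 0.24  0.022]
shift cm [ 31.58 -26.01  -1.87] turn 0 cur tool-y dir -74.9 tilt [ 0. -0. -1.] q7 -0.08
```

```bash
python3 -c "
from h import *
go(.54,-.22,.25)"
```

```text
shift cm [ 46.39 -27.19  -1.87] turn 0 cur tool-y dir -74.9 tilt [ 0. -0. -1.] q7 -0.08
```

>>> send_rows([
  [5,-3,-1.9,0],
  [10.5,-6,-1.9,0],
  [16,-9,-1.9,0],
  [21,-12.5,-1.9,0],
  [26,-15.5,-1.9,0],
  [31,-18.5,-1.9,0],
  [36.5,-21.5,-1.9,0],
  [42,-24.5,-1.9,0],
  [46.4,-27.2,-1.9,0],
  [46.4,-27.2,-1.9,0],
])

```text
t: 1.85
position: [0.5429, -0.2148, 0.2502]
ee_rot: [-3.111, -0.425, -0.003]
wrist_force: [-0.8, -0.8, -0.4]
finger_gap: 0.0855
grasp_force: 0.0
```

```bash
python3 - <<'E'
from h import *
im,T=snap("w1");print(T[:3,3].round(3),env.read_state()["t"])
for n in "vertebra_large vertebra_middle vertebra_small limb_whole limb_broken bare_spool".split():
    for d in env.find_in("wrist",n)[:4]: print(n,round(d["conf"],2),np.round(d["rect"]),p2w("wrist",*d["rect"][:2],.015,T).round(3))
E
```

```text
[ 0.543 -0.215  0.25 ] 1.9
vertebra_large 0.88 [350. 150.  74.  64.] [ 0.589 -0.236  0.015]
vertebra_middle 0.9 [370. 247.  41.  48.] [ 0.505 -0.282  0.015]
vertebra_middle 0.86 [477. 209.  46.  55.] [ 0.568 -0.367  0.015]
vertebra_middle 0.75 [575. 147.  60.  53.] [ 0.645 -0.43   0.015]
vertebra_middle 0.38 [516. 373.   2.   7.] [ 0.41  -0.479  0.015]
vertebra_small 0.83 [167. 228.  35.  36.] [ 0.471 -0.089  0.015]
limb_whole 0.91 [197.  90.  76.  97.] [ 0.602 -0.093  0.015]
limb_broken 0.78 [403. 340.  53.  41.] [ 0.415 -0.348  0.015]
bare_spool 0.9 [311. 297.  24.  27.] [ 0.438 -0.241  0.015]
```

View pics/w1.png

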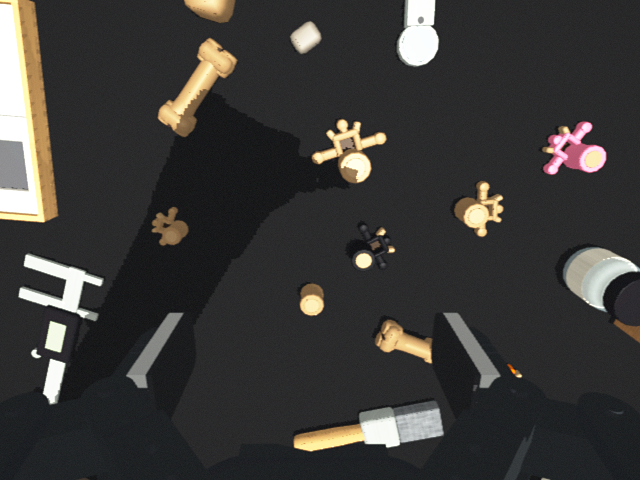

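The limb at (197,88) has knobs at both ends, so it is the whole one. The one at (405,342) is the look-alike to leave. The middle vertebra is the brown one at (477,209), next to the black (370,247) and pink (575,147) copies. One magnified mosaic of the chosen bones will give me their poses.

```bash
python3 - <<'E'
from h import *
im=cv2.imread("pics/w1.png");T=np.load("pics/w1.npy")
def crop(u,v,s=4,w=100,h=75,g=1):
    c=im[v-h//2:v-h//2+h,u-w//2:u-w//2+w].astype(float)*g
    return cv2.resize(np.clip(c,0,255).astype(np.uint8),(400,300),interpolation=cv2.INTER_CUBIC)
m=np.vstack([np.hstack([crop(350,150),crop(477,209)]),np.hstack([crop(167,228,g=2),crop(197,88,w=140,h=105)])])
cv2.imwrite("pics/mos.png",m)
hsv=cv2.cvtColor(im,cv2.COLOR_BGR2HSV)
mk=cv2.inRange(hsv,(5,60,40),(30,255,255))[30:145,140:250]
n,l,st,c=cv2.connectedComponentsWithStats(mk);i=1+np.argmax(st[1:,4])
r=cv2.minAreaRect(np.argwhere(l==i)[:,::-1].astype(np.float32));b=cv2.boxPoints(r)+[140,30];print(r,c[i]+[140,30])
P=[p2w("wrist",*q,.013,T)[:2] for q in b];print(np.round(P,3),np.mean(P,0).round(4))
e=[P[1]-P[0],P[2]-P[1]];e=max(e,key=np.linalg.norm);print(np.linalg.norm(e),np.degrees(np.arctan2(e[1],e[0])))
E
```

```text
((56.24456024169922, 57.142112731933594), (42.47941970825195, 98.48564147949219), 34.346099853515625) [196.87412354  87.1706177 ]
[[ 0.57  -0.058]
 [ 0.647 -0.093]
 [ 0.637 -0.125]
 [ 0.557 -0.091]] [ 0.6028 -0.0916]
0.08515021648009334 -24.2723680050506
```

View pics/mos.png

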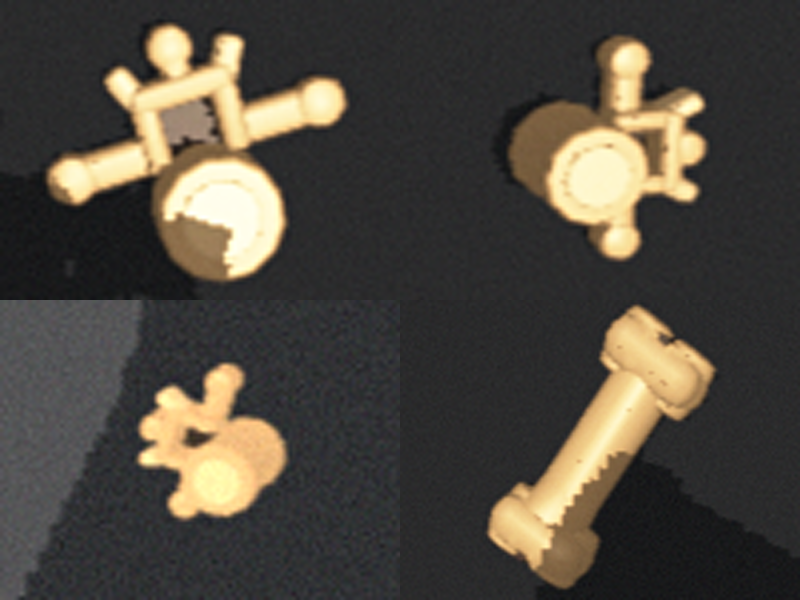

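```bash
cat >> h.py <<'E'
def vert(name,drum,w1,w2,sp,H,off):
    T=np.load("pics/w1.npy");D=p2w("wrist",*drum,H,T)[:2]
    a,b,s=[p2w("wrist",*q,.007,T)[:2] for q in (w1,w2,sp)]
    e=(b-a)/np.linalg.norm(b-a);x=np.array([e[1],-e[0]]);x*=np.sign(x@(s-(a+b)/2))
    print(name,"drum",D.round(4),"x dir",np.degrees(np.arctan2(x[1],x[0])).round(1),"spine-drum dir",np.degrees(np.arctan2(*(s-D)[::-1])).round(1),"span",np.linalg.norm(b-a).round(3),"origin",(D+x*off).round(4))
E
python3 - <<'E'
from h import *
vert("L",(356,166.75),(318.75,158),(380.5,138.25),(342.25,124.75),.031,.014)
vert("M",(477,215),(483.75,185.75),(481.5,232),(498.75,208.75),.028,.010)
vert("S",(171,236.5),(173.25,210.5),(163,241),(155.75,223),.026,.008)
go(.58,-.24,.10,30)
E
```

```text
L drum [ 0.5774 -0.2437] x dir 33.2 spine-drum dir 33.6 span 0.059 origin [ 0.5892 -0.236 ]
M drum [ 0.5647 -0.3639] x dir -69.9 spine-drum dir -73.3 span 0.046 origin [ 0.5682 -0.3733]
S drum [ 0.4681 -0.0968] x dir 82.2 spine-drum dir 85.0 span 0.034 origin [ 0.4692 -0.0889]
shift cm [ 3.46  2.86 15.05] turn 75.0 cur tool-y dir -75.0 tilt [-0.    -0.001 -1.   ] q7 -1.08
```

```bash
sed -i 's/t=-((yaw-cur+90)%180-90)   # tool z points down/t=-(yaw-cur)/' h.py; python3 -c "
from h import *
go(.5774,-.2437,.09,33.2)"
```

```text
shift cm [ 3.11  3.15 16.05] turn -108.2 cur tool-y dir -75.0 tilt [-0.    -0.001 -1.   ] q7 -1.08
```

>>> send_rows([
  [3.1,3.15,12,-108],
  [3.1,3.15,14,-108],
  [3.1,3.15,16,-108],
  [3.1,3.15,16,-108],
  [3.1,3.15,16,-108],
  [3.1,3.15,16,-108],
  [3.1,3.15,16,-108],
  [3.1,3.15,16,-108],
  [3.1,3.15,16,-108],
  [3.1,3.15,16,-108],
], jaw=0.2, newtons=40)

```text
t: 3.45
position: [0.5777, -0.2434, 0.0904]
ee_rot: [1.504, 2.758, -0.001]
wrist_force: [0.4, -0.1, -0.5]
finger_gap: 0.051
grasp_force: 0.0
```

>>> send_rows([
  [0,0,0,-2],
  [0,0,0,-2],
])

```text
t: 3.7
position: [0.5779, -0.2428, 0.0903]
ee_rot: [1.467, 2.778, -0.0]
wrist_force: [0.5, -0.3, -0.2]
finger_gap: 0.0515
grasp_force: 0.0
```

```bash
python3 - <<'E'
from h import *
go(.5774,-.2437,.017,33.2)
im,T=snap("w2")
print(w2p([.5774,-.2437,.031],T))
E
```

```text
shift cm [-0.05 -0.09  7.33] turn 1.1 cur tool-y dir 34.3 tilt [-0. -0. -1.] q7 0.52
(np.float64(310.85699840133833), np.float64(261.39190801617326))
```

View pics/w2.png

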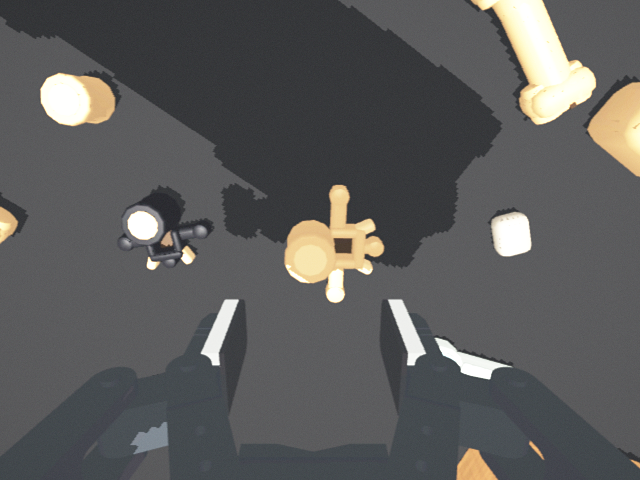

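The drum top is at (310,259) against a predicted (311,261), with spine and wings aligned to the fingers, so the estimate holds.

>>> send_rows([
  [-0.05,-0.1,4,1],
  [-0.05,-0.1,6,1],
  [-0.05,-0.1,7.3,1],
  [-0.05,-0.1,7.3,1],
])

```text
t: 4.25
position: [0.5773, -0.2429, 0.0167]
ee_rot: [-1.485, -2.767, 0.0]
wrist_force: [0.6, 0.8, 0.4]
finger_gap: 0.0515
grasp_force: 0.0
```

>>> send_rows([
  [0,0,0,0],
  [0,0,0,0],
  [0,0,0,0],
  [0,0,0,0],
  [0,0,0,0],
], jaw=-1)

```text
t: 4.88
position: [0.5785, -0.2433, 0.0185]
ee_rot: [1.485, 2.766, 0.001]
wrist_force: [-0.5, 0.4, 5.6]
finger_gap: 0.0258
grasp_force: 39.5
```

>>> send_rows([
  [0,0,-2,0],
  [0,0,-5,0],
  [0,0,-8,0],
  [0,0,-8,0],
])

```text
t: 5.38
position: [0.5795, -0.2435, 0.101]
ee_rot: [1.484, 2.763, 0.001]
wrist_force: [0.5, 0.3, -1.2]
finger_gap: 0.026
grasp_force: 39.4
```

```bash
python3 - <<'E'
from h import *
go(.467,.192,.15,10)
E
```

```text
shift cm [42.49 14.7  -5.03] turn 23.5 cur tool-y dir 33.5 tilt [ 0.005 -0.002 -1.   ] q7 0.52
```

```bash
python3 - <<'E'
from h import *
go(.52,.19,.24,10)
E
```

```text
shift cm [ 39.36  19.03 -14.  ] turn 23.5 cur tool-y dir 33.5 tilt [ 0.005 -0.002 -1.   ] q7 0.52
```

>>> send_rows([
  [4.4,2.1,-3,5],
  [9,4.3,-5,10],
  [14,6.7,-7,15],
  [19,9,-9,20],
  [24,11.5,-11,23.5],
  [29,14,-13,23.5],
  [34,16.5,-14,23.5],
  [39.4,19,-14,23.5],
  [39.4,19,-14,23.5],
  [39.4,19,-14,23.5],
])

```text
t: 6.62
position: [0.518, 0.1897, 0.237]
ee_rot: [2.018, 2.408, -0.002]
wrist_force: [0.4, -0.3, -0.6]
finger_gap: 0.026
grasp_force: 39.5
```

```bash
python3 - <<'E'
from h import *
im,T=snap("w3");print(T[:3,3],env.read_state()["finger_gap"],T[:3,2].round(3))
for n in "foam_large foam_middle foam_small foam_long vertebra_large".split():
    for d in env.find_in("wrist",n)[:2]: print(n,round(d["conf"],2),np.round(d["rect"]),p2w("wrist",*d["rect"][:2],.019,T).round(3))
E
```

```text
[0.51798229 0.18972927 0.23695309] 0.026385007921301495 [-0.001 -0.001 -1.   ]
foam_large 0.9 [256. 179. 102. 122.] [0.466 0.195 0.019]
foam_middle 0.64 [360. 178. 104. 118.] [0.556 0.212 0.019]
foam_middle 0.27 [262. 289.  91. 102.] [0.485 0.091 0.019]
foam_small 0.83 [356. 276.  94.  80.] [0.572 0.12  0.019]
foam_long 0.95 [262. 289.  92.  99.] [0.486 0.091 0.019]
vertebra_large 0.77 [347. 298. 141. 162.] [0.568 0.096 0.019]
```

View pics/w3.png

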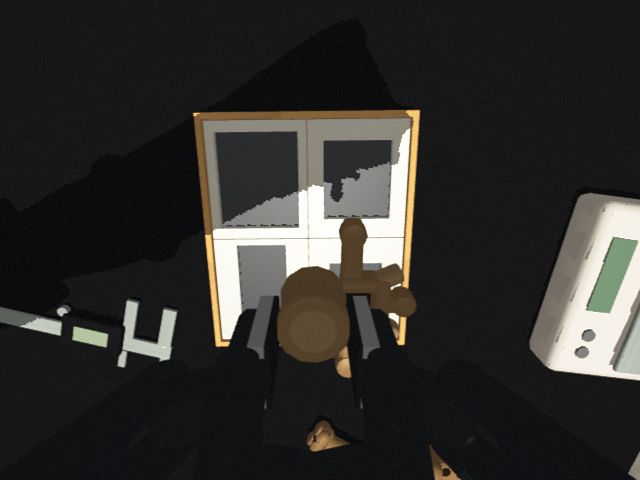

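```bash
python3 - <<'E'
from h import *
T=np.load("pics/w3.npy");f=lambda u,v,z=.019:p2w("wrist",u,v,z,T)[:2]
C=f(307.5,238);print("C",C.round(4))
a,b=f(194,113,.022),f(419,110,.022);e=b-a;print("top edge",np.linalg.norm(e).round(3),np.degrees(np.arctan2(e[1],e[0])).round(1))
s=f(306,119)-C;print("seam",np.linalg.norm(s).round(3),np.degrees(np.arctan2(s[1],s[0])).round(1))
s=f(214,239)-f(404,237);print("seam2",np.linalg.norm(s).round(3),np.degrees(np.arctan2(s[1],s[0])).round(1),((f(214,239)+f(404,237))/2).round(4))
cl=np.mean([f(216,132),f(298,131),f(299,228),f(222,229)],0);cm=np.mean([f(323,140),f(392,139),f(390,217),f(324,219)],0)
print("direct",cl.round(4),cm.round(4))
th=np.radians(10);x=np.array([np.cos(th),np.sin(th)]);y=np.array([-x[1],x[0]])
for n,i,j in (("L",-1,1),("M",1,1),("S",1,-1),("long",-1,-1)): print(n,(C+x*.044*i+y*.053*j).round(4))
E
```

```text
C [0.52   0.1491]
top edge 0.187 10.8
seam 0.106 100.5
seam2 0.175 -169.3 [0.5213 0.1494]
direct [0.4687 0.1931] [0.5539 0.21  ]
L [0.4674 0.1937]
M [0.5541 0.209 ]
S [0.5725 0.1046]
long [0.4859 0.0893]
```

```bash
python3 -c "
from h import *
go(.4542,.1904,.06,10.7)"
```

```text
shift cm [ 1.25 -6.32 17.72] turn -0.8 cur tool-y dir 9.9 tilt [-0. -0. -1.] q7 -0.53
```

>>> send_rows([
  [0.6,-3,5,-0.8],
  [1.25,-6.3,10,-0.8],
  [1.25,-6.3,14,-0.8],
  [1.25,-6.3,17,-0.8],
  [1.25,-6.3,17.7,-0.8],
  [1.25,-6.3,17.7,-0.8],
])

```text
t: 7.68
position: [0.4544, 0.1915, 0.0606]
ee_rot: [-2.002, -2.421, -0.0]
wrist_force: [0.0, 0.1, -0.4]
finger_gap: 0.0262
grasp_force: 39.6
```

```bash
python3 -c "
from h import *
go(.4542,.1904,.030,10.7)"
```

```text
shift cm [-0.11 -0.04  3.06] turn 0.1 cur tool-y dir 10.8 tilt [-0.  0. -1.] q7 -0.75
```

>>> send_rows([
  [-0.1,0,1.5,0],
  [-0.1,0,2.3,0],
  [-0.1,0,2.7,0],
  [-0.1,0,2.9,0],
  [-0.1,0,3.05,0],
  [-0.1,0,3.05,0],
])

```text
t: 8.43
position: [0.4543, 0.1906, 0.0299]
ee_rot: [2.002, 2.421, 0.0]
wrist_force: [0.7, -0.6, -0.4]
finger_gap: 0.0262
grasp_force: 39.6
```

>>> send_rows([
  [0,0,0.1,0],
  [0,0,0.1,0],
])

```text
t: 8.68
position: [0.4544, 0.1907, 0.0294]
ee_rot: [2.001, 2.421, 0.001]
wrist_force: [-2.3, -1.7, 8.6]
finger_gap: 0.0262
grasp_force: 40.4
```

>>> send_rows([
  [0,0,0.1,0],
  [0,0,0.1,0],
])

```text
t: 8.93
position: [0.4544, 0.1907, 0.0293]
ee_rot: [2.001, 2.42, 0.001]
wrist_force: [-5.9, -3.5, 23.4]
finger_gap: 0.0261
grasp_force: 41.8
```

>>> send_rows([
  [0,0,-0.1,0],
  [0,0,-0.1,0],
  [0,0,-0.1,0],
  [0,0,-0.1,0],
], jaw=0.1)

```text
t: 9.43
position: [0.4542, 0.1905, 0.0287]
ee_rot: [-2.002, -2.421, 0.0]
wrist_force: [0.2, -0.1, 0.3]
finger_gap: 0.047
grasp_force: 0.0
```

>>> send_rows([
  [0,0,-2,0],
  [0,0,-5,0],
  [0,0,-10,0],
  [0,0,-10,0],
])

```text
t: 9.93
position: [0.4561, 0.1919, 0.1319]
ee_rot: [2.0, 2.419, 0.008]
wrist_force: [-0.9, -0.6, 0.1]
finger_gap: 0.047
grasp_force: 0.0
```

```bash
python3 - <<'E'
from h import *
go(.5647,-.3639,.09,-69.9)
im,T=snap("w4")
print("expected drum",w2p([.4542,.1904,.042],T),"origin",w2p([.468,.193,.015],T))
E
```

```text
shift cm [-56.63   0.2    4.12] turn 80.7 cur tool-y dir 10.8 tilt [ 0.005  0.002 -1.   ] q7 -0.66
expected drum (np.float64(308.2324651299851), np.float64(243.68587038377896)) origin (np.float64(329.74221367939896), np.float64(230.31862312853542))
```

View pics/w4.png

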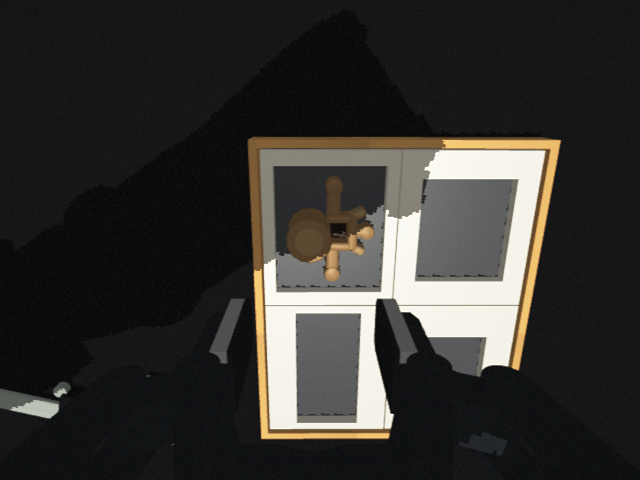

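Large vertebra lies centred: bone at (330,229) against the cavity centre (329,229). Next the middle one.

>>> send_rows([
  [-6,0,0,8],
  [-12,0,0,16],
  [-18,0,0,24],
  [-24,0,0,32],
  [-30,0,0,40],
  [-36,0.1,0,50],
  [-42,0.1,0,60],
  [-48,0.2,1,70],
  [-54,0.2,2,80.7],
  [-56.6,0.2,4,80.7],
], jaw=0.15)

```text
t: 11.22
position: [0.5617, -0.3696, 0.0872]
ee_rot: [3.093, 0.538, -0.003]
wrist_force: [0.2, 0.8, 0.0]
finger_gap: 0.049
grasp_force: 0.0
```

>>> send_rows([
  [0,0,0,0],
  [0,0,0,0],
])

```text
t: 11.48
position: [0.5624, -0.3634, 0.088]
ee_rot: [-3.091, -0.551, 0.002]
wrist_force: [0.3, 0.8, 0.7]
finger_gap: 0.0491
grasp_force: 0.0
```

```bash
python3 - <<'E'
from h import *
go(.5647,-.3639,.0155,-69.9)
im,T=snap("w5")
print("expected drum",w2p([.5647,-.3639,.028],T))
for d in env.find_in("wrist","vertebra_middle")[:4]: print(round(d["conf"],2),np.round(d["rect"]),p2w("wrist",*d["rect"][:2],.012,T).round(3))
hsv=cv2.cvtColor(im,cv2.COLOR_RGB2HSV);mk=cv2.inRange(hsv,(8,60,60),(30,255,255))
n,l,st,c=cv2.connectedComponentsWithStats(mk);print([(*st[i],*c[i].round()) for i in range(1,n) if st[i,4]>800])
E
```

```text
shift cm [0.2  0.14 7.25] turn 0.1 cur tool-y dir -69.8 tilt [-0.001  0.002 -1.   ] q7 -0.85
expected drum (np.float64(315.8045642684094), np.float64(256.72515675574095))
0.92 [148. 293.  85.  80.] [ 0.504 -0.282  0.012]
0.65 [489. 154.  94.  88.] [ 0.644 -0.431  0.012]
0.6 [333. 246.  80.  90.] [ 0.568 -0.373  0.012]
[(np.int32(292), np.int32(197), np.int32(80), np.int32(93), np.int32(3661), np.float64(330.0), np.float64(245.0)), (np.int32(591), np.int32(311), np.int32(49), np.int32(159), np.int32(3561), np.float64(623.0), np.float64(381.0)), (np.int32(26), np.int32(340), np.int32(65), np.int32(59), np.int32(2452), np.float64(58.0), np.float64(369.0))]
```

>>> send_rows([
  [0.2,0.15,4,0],
  [0.2,0.15,6,0],
  [0.2,0.15,7.1,0],
  [0.2,0.15,7.15,0],
])

```text
t: 12.08
position: [0.5649, -0.3654, 0.0171]
ee_rot: [-3.093, -0.55, 0.001]
wrist_force: [0.3, 0.2, 0.3]
finger_gap: 0.0489
grasp_force: 0.0
```

>>> send_rows([
  [0,0,0,0],
  [0,0,0,0],
  [0,0,0,0],
  [0,0,0,0],
  [0,0,0,0],
], jaw=-1)

```text
t: 12.7
position: [0.5658, -0.3661, 0.0186]
ee_rot: [3.092, 0.549, 0.002]
wrist_force: [-1.8, 0.7, 6.7]
finger_gap: 0.0221
grasp_force: 39.2
```

>>> send_rows([
  [0,0,-2,0],
  [0,0,-5,0],
  [0,0,-10,0],
  [0,0,-10,0],
])

```text
t: 13.2
position: [0.5679, -0.3671, 0.1233]
ee_rot: [3.088, 0.548, 0.011]
wrist_force: [1.3, -0.3, -0.1]
finger_gap: 0.0223
grasp_force: 39.2
```

```bash
python3 - <<'E'
from h import *
a=np.radians(10.7);c=np.array([.5535,.209])-.010*np.array([np.cos(a),np.sin(a)]);print(c)
go(*c,.10,10.7)
E
```

```text
[0.54367387 0.20714333]
shift cm [ 17.48 -54.77   2.06] turn -80.6 cur tool-y dir -69.9 tilt [ 0.008 -0.004 -1.   ] q7 -0.84
```

>>> send_rows([
  [1.9,-5.9,0,-8],
  [3.8,-11.8,0,-16],
  [5.7,-17.7,0,-24],
  [7.6,-23.7,0,-32],
  [9.5,-29.6,0,-42],
  [11.3,-35.5,0,-52],
  [13.2,-41.4,0,-62],
  [15.1,-47.3,0,-72],
  [17,-53.2,0,-80.6],
  [17.5,-54.8,0,-80.6],
])

```text
t: 14.45
position: [0.5394, 0.2143, 0.1181]
ee_rot: [-1.994, -2.426, -0.004]
wrist_force: [0.8, -0.8, -0.9]
finger_gap: 0.0219
grasp_force: 39.3
```

>>> send_rows([
  [0,0,3,0],
  [0,0,6,0],
  [0,0,6,0],
])

```text
t: 14.82
position: [0.5394, 0.2073, 0.0557]
ee_rot: [-2.005, -2.417, 0.007]
wrist_force: [0.3, -0.6, 0.2]
finger_gap: 0.0217
grasp_force: 39.3
```

```bash
python3 - <<'E'
from h import *
go(.5437,.2071,.0300,10.7)
E
```

```text
shift cm [-0.09  0.43  2.56] turn -0.0 cur tool-y dir 10.7 tilt [-0.004 -0.003 -1.   ] q7 -0.68
```

>>> send_rows([
  [-0.1,0.4,1.2,0],
  [-0.1,0.4,2,0],
  [-0.1,0.4,2.4,0],
  [-0.1,0.4,2.6,0],
  [-0.1,0.4,2.6,0],
])

```text
t: 15.45
position: [0.5448, 0.2089, 0.0314]
ee_rot: [2.004, 2.42, 0.0]
wrist_force: [-0.3, 0.4, 0.7]
finger_gap: 0.0218
grasp_force: 39.3
```

>>> send_rows([
  [0,0,0.1,0],
  [0,0,0.15,0],
])

```text
t: 15.7
position: [0.5448, 0.2089, 0.0299]
ee_rot: [2.004, 2.42, 0.0]
wrist_force: [0.1, 0.8, -1.4]
finger_gap: 0.0217
grasp_force: 39.3
```

>>> send_rows([
  [0,0,0.1,0],
  [0,0,0.1,0],
])

```text
t: 15.95
position: [0.5449, 0.2089, 0.0296]
ee_rot: [2.003, 2.419, 0.0]
wrist_force: [-2.4, -1.5, 9.8]
finger_gap: 0.0218
grasp_force: 40.2
```

Contact. Release, retreat, then to the small one.

>>> send_rows([
  [0,0,-0.05,0],
  [0,0,-0.05,0],
  [0,0,-0.05,0],
  [0,0,-0.05,0],
], jaw=0.0)

```text
t: 16.45
position: [0.5447, 0.2088, 0.0292]
ee_rot: [-2.004, -2.42, 0.0]
wrist_force: [-0.2, 0.7, 0.0]
finger_gap: 0.0426
grasp_force: 0.0
```

>>> send_rows([
  [0,0,-2,0],
  [0,0,-5,0],
  [0,0,-10,0],
  [0,0,-10,0],
])

```text
t: 16.95
position: [0.547, 0.2106, 0.1345]
ee_rot: [2.001, 2.417, 0.011]
wrist_force: [0.2, -0.6, -0.0]
finger_gap: 0.0428
grasp_force: 0.0
```

```bash
python3 - <<'E'
from h import *
im,T=snap("w6")
print("expected middle origin",w2p([.5535,.209,.015],T))
for n in ("vertebra_middle","vertebra_large"):
  for d in env.find_in("wrist",n)[:2]: print(n,round(d["conf"],2),np.round(d["rect"]),p2w("wrist",*d["rect"][:2],.022,T).round(3))
go(.4681,-.0968,.09,82.2)
E
```

```text
expected middle origin (np.float64(320.4887818401389), np.float64(231.73371198359877))
vertebra_middle 0.75 [322. 231.  68.  80.] [0.553 0.212 0.022]
vertebra_large 0.79 [185. 230.  98. 106.] [0.467 0.196 0.022]
shift cm [-28.57 -13.2    3.96] turn -71.5 cur tool-y dir 10.7 tilt [ 0. -0. -1.] q7 -0.61
```

View pics/w6.png

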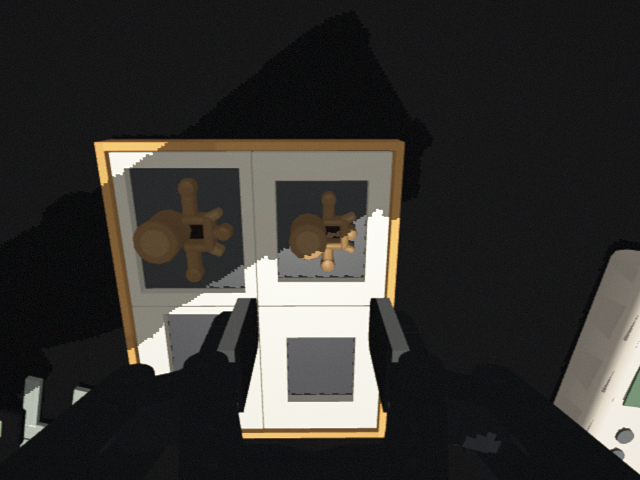

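Large at (185,231) and middle at (322,231) both lie flat and centred in their cavities.

>>> send_rows([
  [-5,-2.3,0,-9],
  [-10,-4.6,0,-18],
  [-16,-7,0,-28],
  [-22,-10,0,-38],
  [-28.6,-13.2,1,-48],
  [-28.6,-13.2,3,-58],
  [-28.6,-13.2,4,-68],
  [-28.6,-13.2,4,-71.5],
  [-28.6,-13.2,4,-71.5],
  [-28.6,-13.2,4,-71.5],
])

```text
t: 18.35
position: [0.4681, -0.0966, 0.089]
ee_rot: [-0.215, -3.134, -0.0]
wrist_force: [-0.5, 0.2, 0.9]
finger_gap: 0.0425
grasp_force: 0.0
```

```bash
python3 - <<'E'
from h import *
go(.4681,-.0968,.0145,82.2)
im,T=snap("w7")
print("expected drum",w2p([.4681,-.0968,.026],T),"origin",w2p([.4692,-.0889,.01],T))
for d in env.find_in("wrist","vertebra_small")[:2]: print(round(d["conf"],2),np.round(d["rect"]),p2w("wrist",*d["rect"][:2],.012,T).round(3))
u,v=map(int,w2p([.4692,-.0889,.01],T));cv2.imwrite("pics/w7c.png",cv2.resize(im[v-75:v+75,u-100:u+100,::-1],(400,300)))
print(u-100,v-75)
E
```

```text
shift cm [-0.   -0.02  7.45] turn -0.0 cur tool-y dir 82.2 tilt [-0.001  0.    -1.   ] q7 0.94
expected drum (np.float64(312.3831888326931), np.float64(257.7519994606844)) origin (np.float64(326.36540162895363), np.float64(247.6701046570953))
0.57 [325. 245.  64.  69.] [ 0.467 -0.089  0.012]
226 172
```

View pics/w7c.png

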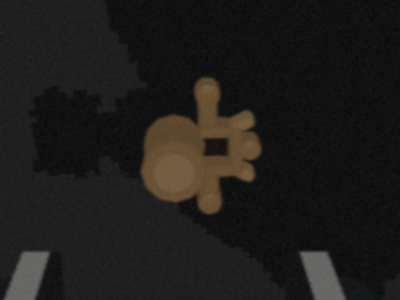

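Small vertebra: drum top at (312,258), exactly as predicted, and aligned. Grasp.

>>> send_rows([
  [0,0,4,0],
  [0,0,6.3,0],
  [0,0,7.4,0],
  [0,0,7.4,0],
])

```text
t: 18.95
position: [0.4683, -0.0965, 0.0152]
ee_rot: [-0.212, -3.134, -0.0]
wrist_force: [1.0, -0.7, 1.2]
finger_gap: 0.0427
grasp_force: 0.0
```

>>> send_rows([
  [0,0,0,0],
  [0,0,0,0],
  [0,0,0,0],
  [0,0,0,0],
  [0,0,0,0],
], jaw=-1)

```text
t: 19.58
position: [0.4691, -0.0968, 0.0163]
ee_rot: [0.213, 3.133, -0.001]
wrist_force: [-1.5, -0.6, 6.4]
finger_gap: 0.0157
grasp_force: 39.0
```

>>> send_rows([
  [0,0,-2,0],
  [0,0,-5,0],
  [0,0,-10,0],
  [0,0,-10,0],
])

```text
t: 20.08
position: [0.4707, -0.0967, 0.1188]
ee_rot: [0.213, 3.128, -0.002]
wrist_force: [-0.2, -0.7, -0.1]
finger_gap: 0.0159
grasp_force: 39.1
```

```bash
python3 - <<'E'
from h import *
a=np.radians(10.7);c=np.array([.572,.105])-.008*np.array([np.cos(a),np.sin(a)]);print(c)
go(*c,.10,10.7)
E
```

```text
[0.5641391  0.10351467]
shift cm [-6.53 21.1   1.91] turn 71.5 cur tool-y dir 82.2 tilt [ 0.006 -0.001 -1.   ] q7 0.99
```

>>> send_rows([
  [-1.6,5,0,10],
  [-3.2,10,0,20],
  [-4.8,15,0,30],
  [-6.5,21.1,0,40],
  [-6.5,21.1,0,50],
  [-6.5,21.1,0,60],
  [-6.5,21.1,0,71.5],
  [-6.5,21.1,0,71.5],
  [-6.5,21.1,3,71.5],
  [-6.5,21.1,6,71.5],
])

```text
t: 21.32
position: [0.5615, 0.1033, 0.0547]
ee_rot: [1.998, 2.423, 0.001]
wrist_force: [0.4, -0.9, -0.5]
finger_gap: 0.0155
grasp_force: 39.2
```

>>> send_rows([
  [0,0,0,0],
])

```text
t: 21.45
position: [0.5595, 0.1027, 0.0534]
ee_rot: [-1.998, -2.421, 0.006]
wrist_force: [-0.3, -0.1, 0.1]
finger_gap: 0.0156
grasp_force: 39.2
```

```bash
python3 - <<'E'
from h import *
go(.5641,.1035,.0285,10.7)
E
```

```text
shift cm [-0.01  0.47  2.48] turn 0.2 cur tool-y dir 10.9 tilt [-0.004 -0.001 -1.   ] q7 -0.48
```

>>> send_rows([
  [0,0.35,1.2,0],
  [0,0.35,2,0],
  [0,0.35,2.3,0],
  [0,0.35,2.5,0],
  [0,0.35,2.5,0],
])

```text
t: 22.08
position: [0.5648, 0.1042, 0.0304]
ee_rot: [2.004, 2.42, 0.0]
wrist_force: [0.3, 0.2, -0.1]
finger_gap: 0.0157
grasp_force: 39.2
```

>>> send_rows([
  [0,0,0.15,0],
  [0,0,0.25,0],
  [0,0,0.25,0],
])

```text
t: 22.45
position: [0.5647, 0.1041, 0.0278]
ee_rot: [2.004, 2.42, -0.0]
wrist_force: [-0.2, -0.1, -0.9]
finger_gap: 0.016
grasp_force: 39.2
```

>>> send_rows([
  [0,0,0.1,0],
  [0,0,0.1,0],
])

```text
t: 22.7
position: [0.5648, 0.1042, 0.0273]
ee_rot: [2.004, 2.419, 0.0]
wrist_force: [-1.9, -0.1, 6.8]
finger_gap: 0.0156
grasp_force: 39.8
```

>>> send_rows([
  [0,0,-0.05,0],
  [0,0,-0.05,0],
  [0,0,-0.05,0],
  [0,0,-0.05,0],
], jaw=0.0)

```text
t: 23.2
position: [0.5647, 0.1042, 0.0272]
ee_rot: [-2.004, -2.42, 0.0]
wrist_force: [0.7, -0.1, 0.6]
finger_gap: 0.0425
grasp_force: 0.0
```

>>> send_rows([
  [0,0,-2,0],
  [0,0,-5,0],
  [0,0,-10,0],
  [0,0,-10,0],
])

```text
t: 23.7
position: [0.567, 0.1053, 0.131]
ee_rot: [2.001, 2.417, 0.008]
wrist_force: [0.1, 0.0, -1.2]
finger_gap: 0.0428
grasp_force: 0.0
```

```bash
python3 - <<'E'
from h import *
go(.6028,-.0916,.13,65.7)
E
```

```text
shift cm [-20.01  -0.15   0.09] turn -55.0 cur tool-y dir 10.7 tilt [ 0.006  0.002 -1.   ] q7 -0.42
```

>>> send_rows([
  [-5,0,0,-9],
  [-10,0,0,-18],
  [-15,0,0,-28],
  [-20,0,0,-38],
  [-20,0,0,-48],
  [-20,0,0,-55],
  [-20,0,0,-55],
  [-20,0,0,-55],
], jaw=0.1)

```text
t: 24.7
position: [0.6018, -0.0922, 0.1268]
ee_rot: [-0.664, -3.07, 0.0]
wrist_force: [0.1, 0.2, 0.5]
finger_gap: 0.0466
grasp_force: 0.0
```

```bash
python3 - <<'E'
from h import *
im,T=snap("w8")
for d in env.find_in("wrist","limb_whole")[:2]: print(round(d["conf"],2),np.round(d["rect"]),p2w("wrist",*d["rect"][:2],.013,T).round(3))
print("expected mid",w2p([.6028,-.0916,.014],T))
go(.6028,-.0916,.01,65.7)
cv2.imwrite("pics/w8.png",im[:,:,::-1])
E
```

```text
0.77 [313. 231.  43. 125.] [ 0.603 -0.092  0.013]
expected mid (np.float64(314.124837686622), np.float64(231.22997526693445))
shift cm [-0.06  0.09 11.71] turn -0.0 cur tool-y dir 65.7 tilt [-0. -0. -1.] q7 0.75
```

View pics/w8.png

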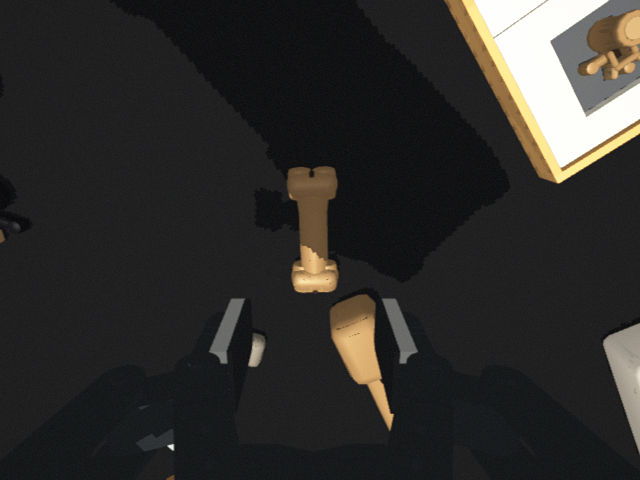

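The limb is centred at (313,231) as expected, with knobs at both ends and its axis across the fingers. The small vertebra shows in its cavity at the upper right.

>>> send_rows([
  [0,0.1,5,0],
  [0,0.1,9,0],
  [0,0.1,11,0],
  [0,0.1,11.7,0],
  [0,0.1,11.7,0],
])

```text
t: 25.42
position: [0.603, -0.0912, 0.011]
ee_rot: [0.66, 3.07, 0.0]
wrist_force: [0.2, -0.7, -0.5]
finger_gap: 0.0472
grasp_force: 0.0
```

>>> send_rows([
  [0,0,0,0],
  [0,0,0,0],
  [0,0,0,0],
  [0,0,0,0],
  [0,0,0,0],
], jaw=-1)

```text
t: 26.05
position: [0.6033, -0.0915, 0.0117]
ee_rot: [0.66, 3.069, -0.0]
wrist_force: [-0.1, 0.6, 5.1]
finger_gap: 0.0159
grasp_force: 38.9
```

>>> send_rows([
  [0,0,-2,0],
  [0,0,-5,0],
  [0,0,-10,0],
  [0,0,-10,0],
])

```text
t: 26.55
position: [0.6053, -0.0907, 0.1158]
ee_rot: [0.658, 3.064, 0.002]
wrist_force: [0.4, -0.5, -1.5]
finger_gap: 0.0164
grasp_force: 39.4
```

```bash
python3 - <<'E'
from h import *
im,T=snap("w9");cv2.imwrite("pics/w9c.png",im[180:480,120:520,::-1])
go(.486,.090,.10,10.7)
E
```

```text
shift cm [18.2  11.68  1.28] turn 55.0 cur tool-y dir 65.7 tilt [ 0.005 -0.001 -1.   ] q7 0.74
```

View pics/w9c.png

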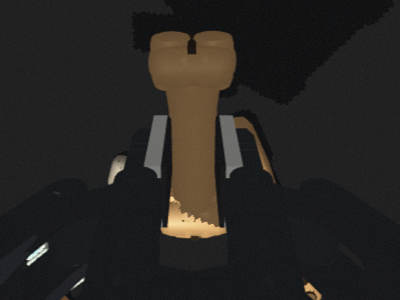

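Limb held level at the shaft. Now carry it to the long cavity.

>>> send_rows([
  [4.5,2.9,0,10],
  [9,5.8,0,20],
  [13.5,8.7,0,30],
  [18.2,11.7,0,40],
  [18.2,11.7,0,50],
  [18.2,11.7,0,55],
  [18.2,11.7,0,55],
  [18.2,11.7,3,55],
  [18.2,11.7,6,55],
  [18.2,11.7,6,55],
])

```text
t: 27.85
position: [0.4828, 0.0893, 0.0486]
ee_rot: [-2.0, -2.419, 0.006]
wrist_force: [-1.0, 0.4, -0.6]
finger_gap: 0.0161
grasp_force: 39.4
```

>>> send_rows([
  [0,0,0,0],
  [0,0,0,0],
])

```text
t: 28.1
position: [0.4853, 0.0902, 0.0514]
ee_rot: [2.003, 2.419, 0.002]
wrist_force: [0.2, -0.0, -0.2]
finger_gap: 0.0164
grasp_force: 39.4
```

```bash
python3 - <<'E'
from h import *
go(.486,.090,.0245,10.7)
E
```

```text
shift cm [-0.03  0.06  2.69] turn 0.1 cur tool-y dir 10.8 tilt [ 0.002  0.    -1.   ] q7 -0.53
```

>>> send_rows([
  [0,0.05,1.2,0],
  [0,0.05,2,0],
  [0,0.05,2.5,0],
  [0,0.05,2.7,0],
  [0,0.05,2.7,0],
])

```text
t: 28.72
position: [0.485, 0.0902, 0.0232]
ee_rot: [-2.003, -2.42, 0.0]
wrist_force: [-0.3, 0.6, -1.4]
finger_gap: 0.0161
grasp_force: 39.5
```

>>> send_rows([
  [0,0,0.1,0],
  [0,0,0.1,0],
])

```text
t: 28.98
position: [0.4852, 0.0902, 0.0226]
ee_rot: [2.003, 2.419, 0.001]
wrist_force: [-1.6, -1.0, 2.9]
finger_gap: 0.0162
grasp_force: 39.8
```

Contact begins. Release, retreat clear, and check everything.

>>> send_rows([
  [0,0,0,0],
  [0,0,0,0],
  [0,0,0,0],
  [0,0,0,0],
], jaw=-0.15)

```text
t: 29.48
position: [0.4851, 0.0901, 0.0223]
ee_rot: [2.004, 2.42, -0.0]
wrist_force: [1.2, 0.6, -0.2]
finger_gap: 0.0364
grasp_force: 0.0
```

>>> send_rows([
  [0,0,-2,0],
  [0,0,-5,0],
  [0,0,-10,0],
  [2,0,-15,0],
  [6,0,-19,0],
  [10,0,-19,0],
  [12,0,-19,0],
  [12,0,-19,0],
])

```text
t: 30.48
position: [0.462, 0.2096, 0.2124]
ee_rot: [-2.0, -2.422, -0.001]
wrist_force: [-0.2, -0.5, -0.2]
finger_gap: 0.0364
grasp_force: 0.0
```

```bash
python3 - <<'E'
from h import *
im,T=snap("w10");print(T[:3,3],env.read_state()["t"])
for n,p in (("vertebra_large",(.468,.193)),("vertebra_middle",(.5535,.209)),("vertebra_small",(.572,.105)),("limb_whole",(.486,.09))):
  for d in env.find_in("wrist",n)[:1]: print(n,p,round(d["conf"],2),np.round(d["rect"]),p2w("wrist",*d["rect"][:2],.022,T).round(3))
cv2.imwrite("pics/top1.png",env.camera("top")[:,:,::-1])
for n in("bare_spool","limb_broken"): print(n,[(round(d["conf"],2),np.round(d["rect"])) for d in env.find_in("top",n)][:2])
E
```

```text
[0.46203844 0.20958006 0.21244589] 30.525
vertebra_large (0.468, 0.193) 0.91 [318. 219.  73.  83.] [0.469 0.197 0.022]
vertebra_middle (0.5535, 0.209) 0.66 [420. 223.  54.  67.] [0.554 0.21  0.022]
vertebra_small (0.572, 0.105) 0.67 [415. 325.  23.  34.] [0.575 0.115 0.022]
limb_whole (0.486, 0.09) 0.86 [313. 333.  29.  86.] [0.486 0.088 0.022]
bare_spool []
limb_broken [(0.55, array([446., 298.,  40.,  12.]))]
```

View pics/w10.png

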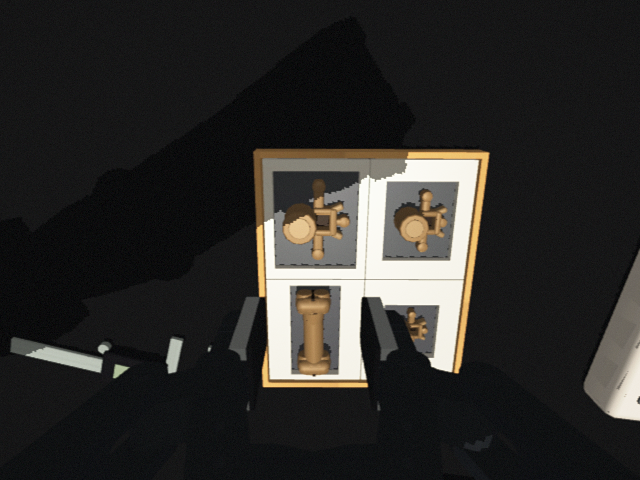

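All four bones lie flat and centred in their cavities: large (318,219), middle (420,223), small (413,328), limb (313,333). The broken limb hasn't moved, and the arm never went near the spool. Handing in.

```bash
python3 -c "
from plant import env
print(env.sign_off())"
```

```text
the job is handed in; nothing more can be done
None
```

The job is handed in: all four sound bones lie flat in their own cavities, set down gently by about 30 s into the 106 s allowed. The broken limb bone has not moved. The bare vertebra body was never approached, though the network did not find it in the last top picture, so its position is not confirmed by camera.

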